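# Scan the bronze glass sample and fill its kit tray

### The arm

A 7-joint arm with a two-finger parallel gripper is mounted at the origin on the work surface. World frame = base frame: x ahead of the robot, y to its left, z up, the work surface at z = 0. Lengths are in m, angles in rad, forces in N, time in s.
With the tool pointing down it reaches from about 0.4 to 0.85 m from the base axis. Payload 10.4 kg.
Tool frame: the origin (TCP) lies midway between the tips of the shut fingers; the grasp point (between the pads) lies r.grip_point_offset behind it (r.grip_point_offset is the distance from the TCP to the grasp point, in m); z points along the fingers, y is the line along which they close (so a half turn about z gives the same grasp; the last joint's range is limited). The gripper opens to 87 mm and grips with 3 to 60 N. Pads are 19 mm wide; open, the fingers measure 117 mm over their backs; the gripper's body (75 mm by 190 mm) begins 51 mm behind the grasp point.
Start: joints at [-1.354, 0.332, -0.065, 1.46, 0.022, 1.35, -0.088], TCP at [0.148, 0.607, 0.223] pointing down, gripper open.
Joint ranges: [-2.6, 2.6], [-0.5, 2.12], [-1.47, 1.34], [0.16, 2.42], [-1.27, 4.41], [0.06, 2.06], [-2.6, 2.6]. Speed limits (rad/s): [2.22, 2.22, 2.79, 2.79, 3.14, 3.14, 3.14].

### API

Orientations are given as a unit quaternion [x, y, z, w].
In Python, from bench import r gives the robot as it stands.
- The arm moves only by the tool play_rows, never from a script. Its arguments are lists of equal length, an entry for each row: "claw": the closure, from 0 (fully open) to 1 (shut); "delta_pos": the shift along the tool's x, y, z scaled (see below), a list of three; "delta_rot": the turn, a rotation vector about the tool's x, y, z scaled (see below), a list of three. A call has 1 to 8 rows; each row shifts and turns the commanded pose from where the row before left it, along the tool's axes as they then stand; what a row does not reach is not made up. The controller multiplies each number of a shift by 200 mm and each number of a turn by pi rad. A row lasts 1/10 s, in which the tool goes at most 50 mm and 8.59 degrees, less where a joint would pass 70% of its speed; a pose out of reach is approached as far as the arm can. A call with a number of a shift or a turn outside -1 to 1 is refused whole. A call with a gripper value outside its range is refused whole. The fingers move at their own pace and stop on an object; "squeeze" is the grip in N (left out, the last holds). Time passes only in rows, so rows that do not move let the fingers close. It gives the time, the measured TCP pose, the force, the opening and the grip force at its end, in the units of the state.
- r.read_state(): the state, without advancing time (a new reading comes with each control period).
- r.camera(name): name is "side" or "top" or "wrist"; returns a dict with "pixels" (400x640x3 uint8, red, green, blue), "camera_matrix" (3x3 intrinsics, pixels), "D" ([k1, k2, p1, p2, k3] as OpenCV has them; the pictures are not rectified), "cam_to_world" (4x4, takes a point from camera to world coordinates); the wrist camera has in their place "hand_eye" (4x4, takes a point from camera to tool coordinates, whose origin is the TCP and whose axes are the flange's). Camera axes: x right, y up, looking along -z (the intrinsics and any distortion apply to the point x, -y, -z); pixel columns grow to the right and rows downward; lengths in m; the calibration is good to about 2 mm. A picture is of the moment at which its call begins: read the wrist's pose just before it. There is no depth.
- r.close_job(): hands the job in; it is judged then, once.
The state is a dict: "time": time; "joint_positions": joint angles; "joint_vel": joint speeds; "joint_torque": joint torques, N m; "ee_pos": TCP position; "eef_rot": TCP orientation; "ft_force": force on the tool from outside, world axes, zero at the start; "torque": the same for the moment, N m; "width": finger opening in m; "grip_force": force on a finger pad.
Only numpy, scipy, OpenCV 4.12 (cv2) and the standard library are available. Lean on these libraries where they do the work, as an engineer would, in place of code of your own. Each camera call takes 0.05 s, during which the arm holds its last target. There are 200 camera calls.

### The job

Take the hand scanner from its dock, point its window squarely at the barcode ticket of the bronze glass sample from about 8 cm away and hold it still there for a good second and a half, then stand it gently back upright in the middle of the dock. After that, drop the white roller and the brass keep one at a time into the blue kit tray, one in each pocket. Do not bump the glass or disturb the other loose things.

Things in the scene. Friction and masses are not known exactly. Their poses are not given: they have to be found in the camera images.
- stand: oak stand 100 (x) x 340 (y) x 40 mm high with one slot along y, fixed; three glass samples stand side by side in it, 108 mm apart, in changing order. Origin: centre of its underside; -x is the ticket side
- pane_bronze: brown (bronze tinted) glass sample, 94 wide (y) x 6 thick (x), upright in the slot of the oak stand and fixed in it; its top is 120 mm above its origin, which lies in the middle of the pane at the level of the stand's top (40 mm above the table). Its ticket stands in front of it, on the -x side: middle of the card at x -47, z +21 mm
- pane_clear: clear glass sample, 94 wide (y) x 6 thick (x), upright in the slot of the oak stand and fixed in it; its top is 120 mm above its origin, which lies in the middle of the pane at the level of the stand's top (40 mm above the table). Its ticket stands in front of it, on the -x side: middle of the card at x -47, z +21 mm
- pane_frosted: white frosted glass sample, 94 wide (y) x 6 thick (x), upright in the slot of the oak stand and fixed in it; its top is 120 mm above its origin, which lies in the middle of the pane at the level of the stand's top (40 mm above the table). Its ticket stands in front of it, on the -x side: middle of the card at x -47, z +21 mm
- bronze_ticket: barcode ticket of the bronze sample: white card 40 x 64 mm with black bars on a grey plate 46 x 70 mm. Origin: middle of the card's face; z = normal of the card's face, which leans 35 deg from vertical towards the side of the stand nearest the robot; y = along the stand
- scanner: hand scanner shaped like a rubber stamp, 160 g: yellow head 70 (x) x 52 (y) x 34 mm high, on it an upright black handle 36 (x) x 26 (y) mm from 34 to 106 mm height. The reading window is the whole underside and looks straight out of it along the scanner's -z; it reads from 40 to 130 mm. Origin: centre of the underside; z = up the handle. It stands on the dock, window down
- dock: grey dock plate 105 x 105 mm with a flat black rubber top 12 mm above the table, fixed. Origin: centre of its underside
- tray: blue kit tray 76 (x) x 151 (y) x 22 mm high, fixed, with two square pockets 66 (x) x 68 (y) mm side by side along y, walls 5 mm, floor 5 mm thick. Origin: centre of its underside
- pocket_a (a point): middle of the floor of the tray's +y pocket; the rim is 17 mm above it; axes as the tray
- pocket_b (a point): middle of the floor of the tray's -y pocket; the rim is 17 mm above it; axes as the tray
- mat: grey mat 80 (x) x 235 (y) x 3 mm, fixed; the roller, the brass keep and a black rubber block lie on it in a row along y, 70 mm apart, in changing order. Origin: centre of its underside
- roller: white nylon roller with a groove, 32 mm diameter, 24 mm high, standing on its flat end. Origin: centre of its underside
- roller_center (a point): middle of the roller
- keep: satin brass latch keep: base 46 (x) x 22 (y) x 5 mm with a block 20 (x) x 22 (y) mm in the middle that reaches 18 mm height. Origin: centre of its underside, z up
- keep_center (a point): middle of the keep, 9 mm above its underside
- setting_block: bystander: black rubber block 26 (x) x 40 (y) x 14 mm, on the mat. Origin: centre of its underside
- tape: bystander: yellow tape measure 70 x 36 x 66 mm high. Origin: centre of its underside
- screwdriver: bystander: screwdriver lying along its x. Origin: under its middle
- screw_jar: bystander: glass jar with steel lid, 68 mm diameter, 75 mm high. Origin: centre of its underside
There are look-alikes about, which are no part of the job. Leave any green or pink look-alike of the roller alone.

How it is judged:
By the outcome, as a careful person would: the job done as asked, in the order asked, and still so for the second after the job is handed in, with the robot touching nothing.
It also fails if it takes over 72 s, if anything falls off the work surface, if the arm or the gripper's body presses on something with over 40 N, if the wrist force passes 120 N, or if a joint passes its speed limit or range.

## Working session

There is one attempt and no reset: what is moved stays moved. The work goes in short steps, Python scripts to look and compute and a tool call to move; the robot and the scene stay as the last step left them, time stands still between calls to the robot, and variables do not carry over. Pictures are saved under pics/ and viewed, at most 10 in all, crops included, and the job is handed in when it is done.

Besides the shell and the picture viewer there is one more tool, called after "Emit:" as name(argument=value, ...), one argument or row to a line, values as JSON. play_rows: Moves the arm, as the interface text tells. Shifts and turns lie within -1 to 1; 1 stands for 200 mm of shift or pi rad of turn. Its arguments: {"type":"object","properties":{"claw":{"type":"array"},"delta_pos":{"type":"array"},"delta_rot":{"type":"array"},"squeeze":{"type":"number"}},"required":["claw","delta_pos","delta_rot"]}

```bash
ls; mkdir -p pics; python3 - <<'E'
from bench import r
import cv2
s=r.read_state(); print({k:(v if not hasattr(v,'__len__') else [round(float(x),4) for x in v]) for k,v in s.items()}); print(r.grip_point_offset)
for n in("top","side"):
    c=r.camera(n); cv2.imwrite(f"pics/{n}0.png",c["pixels"][:,:,::-1]); print(n,c["camera_matrix"],c["D"],c["cam_to_world"])
c=r.camera("wrist"); print(c["camera_matrix"],c["D"],c["hand_eye"])
E
```

```text
pics
{'time': 0.0, 'joint_positions': [-1.3536, 0.3328, -0.0647, 1.4609, 0.0216, 1.3499, -0.0885], 'joint_vel': [0.0012, 0.0002, -0.0005, -0.0007, 0.0013, 0.0011, -0.0003], 'joint_torque': [0.0003, -62.3261, 0.0248, -38.9894, -0.0613, 0.0398, 0.0002], 'ee_pos': [0.1484, 0.6067, 0.2218], 'eef_rot': [0.1196, 0.9928, -0.0007, -0.0], 'ft_force': [-0.2956, 1.2636, -0.3213], 'torque': [0.0246, 0.0092, -0.0031], 'grip_force': 0.0, 'width': 0.08710065963901688}
0.0187
top [[367.03279678   0.         319.2480287 ]
 [  0.         367.03279678 202.22662374]
 [  0.           0.           1.        ]] [0.00119459 0.         0.         0.         0.        ] [[-0.01158578  0.9913691  -0.13058746  0.39579063]
 [-0.99988156 -0.01280911 -0.00853184  0.02338522]
 [-0.01013091  0.13047315  0.99140008  1.14097523]
 [ 0.          0.          0.          1.        ]]
side [[482.11770967   0.         324.39581669]
 [  0.         482.11770967 212.47100146]
 [  0.           0.           1.        ]] [-0.00386246  0.          0.          0.          0.        ] [[ 0.6793589   0.52509735 -0.51258586 -0.12285262]
 [-0.73371657  0.49699178 -0.46331325 -0.58731252]
 [ 0.0114664   0.69084872  0.72290841  0.99174128]
 [ 0.          0.          0.          1.        ]]
[[284.66557762   0.         314.07333414]
 [  0.         284.66557762 201.4928865 ]
 [  0.           0.           1.        ]] [-0.00905298  0.          0.          0.          0.        ] [[-8.88157252e-04  9.66981864e-01  2.54843651e-01  7.05567798e-02]
 [ 9.99998105e-01  1.30029080e-03 -1.44873945e-03  9.09434980e-05]
 [-1.73227563e-03  2.54841882e-01 -9.66981186e-01 -1.61662322e-01]
 [ 0.00000000e+00  0.00000000e+00  0.00000000e+00  1.00000000e+00]]
```

View pics/top0.png

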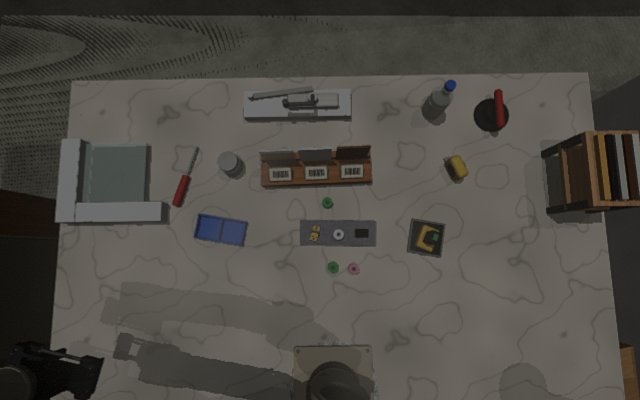

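View pics/side0.png

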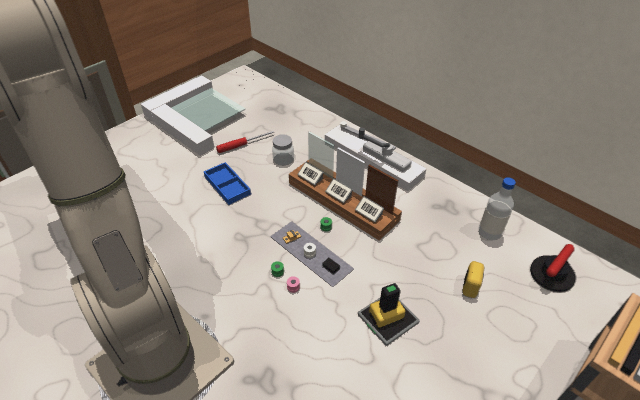

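The top view shows the stand at (316,172) with the bronze pane rightmost (352,153) and its ticket at (352,171). The tray is at (221,230), the dock and scanner at (427,238), and the mat at (338,233). 

Roller candidates are white (338,234), green (327,203), green (333,267) and pink (354,268). The white one on the mat fits the description. I'll confirm that in an enlarged crop and measure.

```bash
cat > h.py <<'E'
from bench import r
import cv2, numpy as np
from scipy.spatial.transform import Rotation as R
def snap(n):
    s=r.read_state(); c=r.camera(n); T=c.get("cam_to_world")
    if T is None:
        W=np.eye(4); W[:3,:3]=R.from_quat(s["eef_rot"]).as_matrix(); W[:3,3]=s["ee_pos"]; T=W@np.array(c["hand_eye"])
    c["T"]=np.array(T); c["bgr"]=np.ascontiguousarray(c["pixels"][:,:,::-1]); c["hsv"]=cv2.cvtColor(c["bgr"],cv2.COLOR_BGR2HSV); return c
def ray(c,p):
    u=cv2.undistortPoints(np.array(p,float).reshape(-1,1,2),c["camera_matrix"],np.array(c["D"]))[:,0]
    d=np.c_[u[:,0],-u[:,1],-np.ones(len(u))]@c["T"][:3,:3].T
    return c["T"][:3,3],d
def plane(c,p,z):
    o,d=ray(c,p); return o+d*((z-o[2])/d[:,2])[:,None]
def proj(c,P):
    q=(np.atleast_2d(P)-c["T"][:3,3])@c["T"][:3,:3]; q=q*[1,-1,-1]
    return cv2.projectPoints(q,np.zeros(3),np.zeros(3),c["camera_matrix"],np.array(c["D"]))[0][:,0]
def blobs(c,lo,hi,roi=None,amin=15):
    m=cv2.inRange(c["hsv"],np.array(lo),np.array(hi))
    if roi: k=np.zeros_like(m); x0,x1,y0,y1=roi; k[y0:y1,x0:x1]=1; m*=k
    cs=[q for q in cv2.findContours(m,cv2.RETR_EXTERNAL,cv2.CHAIN_APPROX_NONE)[0] if cv2.contourArea(q)>=amin]
    return m,sorted(cs,key=cv2.contourArea,reverse=True)
E
python3 - <<'E'
from h import *
np.set_printoptions(precision=4,suppress=True)
c=snap("top"); im=c["bgr"]
cv2.imwrite("pics/crop1.png",cv2.resize(im[135:280,190:455],None,fx=3,fy=3,interpolation=cv2.INTER_CUBIC))
_,b=blobs(c,(105,100,50),(130,255,255),(180,260,200,260)); 
rc=cv2.minAreaRect(b[0]); print("tray",rc,plane(c,[rc[0]],.022), plane(c,cv2.boxPoints(rc),.022))
for n,lo,hi,roi,z in [("yellow",(18,100,60),(35,255,255),(405,450,215,260),.046),("keep",(12,60,60),(35,255,255),(300,330,220,245),.012),("roller",(0,0,130),(180,60,255),(328,350,222,245),.027),("block",(0,0,0),(180,255,45),(350,375,222,245),.017),("dock",(0,0,0),(180,90,75),(400,452,212,262),.012)]:
    m,b=blobs(c,lo,hi,roi,5)
    for q in b[:2]:
        rc=cv2.minAreaRect(q); print(n,cv2.contourArea(q),rc,plane(c,[rc[0]],z),"\n",plane(c,cv2.boxPoints(rc),z)[:,:2].round(3).tolist())
E
```

```text
tray ((208.11538696289062, 227.423095703125), (25.49509620666504, 24.318397521972656), 11.309932708740234) [[0.4699 0.3736 0.022 ]] [[0.4417 0.4183 0.022 ]
 [0.5146 0.406  0.022 ]
 [0.4982 0.3286 0.022 ]
 [0.4257 0.3415 0.022 ]]
yellow 192.0 ((427.1232604980469, 237.67123413085938), (17.79025650024414, 23.642311096191406), 20.556045532226562) [[ 0.43   -0.2855  0.046 ]] 
 [[0.407, -0.248], [0.472, -0.275], [0.453, -0.324], [0.388, -0.296]]
keep 49.0 ((313.5, 236.0), (8.0, 7.0), 90.0) [[0.4403 0.0519 0.012 ]] 
 [[0.453, 0.063], [0.452, 0.041], [0.428, 0.041], [0.428, 0.063]]
keep 29.5 ((315.82354736328125, 228.20590209960938), (7.518604278564453, 5.335783958435059), 14.03624439239502) [[0.4641 0.0446 0.012 ]] 
 [[0.459, 0.058], [0.475, 0.054], [0.469, 0.031], [0.453, 0.035]]
block 95.5 ((361.5, 233.0), (8.0, 13.0), 90.0) [[ 0.4475 -0.0948  0.017 ]] 
 [[0.46, -0.075], [0.459, -0.115], [0.435, -0.114], [0.436, -0.075]]
dock 1129.0 ((425.33782958984375, 237.9729766845703), (35.18137741088867, 35.01698303222656), 9.462323188781738) [[ 0.4302 -0.2896  0.012 ]] 
 [[0.387, -0.226], [0.492, -0.248], [0.473, -0.354], [0.369, -0.33]]
```

View pics/crop1.png

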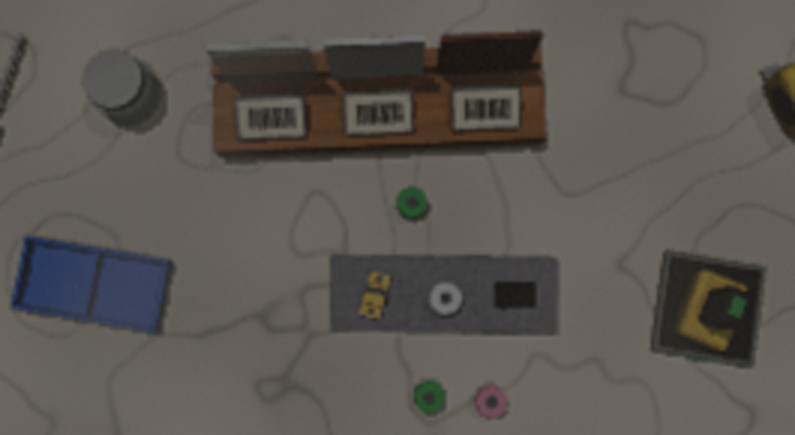

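The crop confirms the only white grooved roller is the one in the middle of the mat, at (338,234). The other three rings are green or pink and lie off the mat. Next I swing the arm over the scene, aligning the tool with the world axes.

Emit:
play_rows(
  claw=[0, 0, 0, 0, 0, 0, 0, 0],
  delta_pos=[
    [-0.15, 0, 0],
    [-0.2, 0, -0.1],
    [-0.14, -0.15, -0.1],
    [-0.14, -0.15, 0],
    [-0.14, -0.15, 0],
    [-0.14, -0.15, 0],
    [-0.14, -0.15, 0],
    [-0.14, -0.15, 0],
  ],
  delta_rot=[
    [0, 0, -0.038],
    [0, 0, -0.038],
    [0, 0, 0],
    [0, 0, 0],
    [0, 0, 0],
    [0, 0, 0],
    [0, 0, 0],
    [0, 0, 0],
  ],
)

```text
time: 1.0
ee_pos: [0.386, 0.4136, 0.2625]
eef_rot: [0.001, 1.0, 0.0, -0.0]
ft_force: [0.7, 0.8, -0.5]
width: 0.0865
grip_force: 0.0
```

Emit:
play_rows(
  claw=[0, 0, 0, 0, 0, 0, 0, 0],
  delta_pos=[
    [-0.05, -0.22, 0],
    [-0.05, -0.22, 0],
    [-0.05, -0.22, 0],
    [0, -0.22, 0],
    [0, -0.22, 0],
    [0, -0.22, 0],
    [0, -0.22, 0],
    [0, -0.2, 0],
  ],
  delta_rot=[
    [0, 0, 0],
    [0, 0, 0],
    [0, 0, 0],
    [0, 0, 0],
    [0, 0, 0],
    [0, 0, 0],
    [0, 0, 0],
    [0, 0, 0],
  ],
)

```text
time: 1.8
ee_pos: [0.4144, 0.0648, 0.2625]
eef_rot: [0.001, 1.0, 0.0, 0.0]
ft_force: [0.5, -0.0, -0.6]
width: 0.0867
grip_force: 0.0
```

Emit:
play_rows(
  claw=[0, 0, 0, 0],
  delta_pos=[
    [0, 0, 0],
    [0, 0, 0],
    [0, 0, 0],
    [0, 0, 0],
  ],
  delta_rot=[
    [0, 0, 0],
    [0, 0, 0],
    [0, 0, 0],
    [0, 0, 0],
  ],
)

```text
time: 2.2
ee_pos: [0.4146, 0.0681, 0.2624]
eef_rot: [-0.001, 1.0, -0.0, -0.0]
ft_force: [0.4, 0.6, -0.2]
width: 0.0871
grip_force: 0.0
```

```bash
python3 - <<'E'
from h import *
c=snap("wrist"); cv2.imwrite("pics/w1.png",c["bgr"]); np.savez("w1.npz",**{k:c[k] for k in("bgr","T","camera_matrix","D")})
s=r.read_state();print(s["time"],s["ee_pos"],s["joint_positions"])
E
```

```text
2.25 [0.41464952 0.06802663 0.26237283] [-0.65503258 -0.17733033  0.34068896  1.91096797  0.06006969  1.39868053
  1.2420318 ]
```

View pics/w1.png

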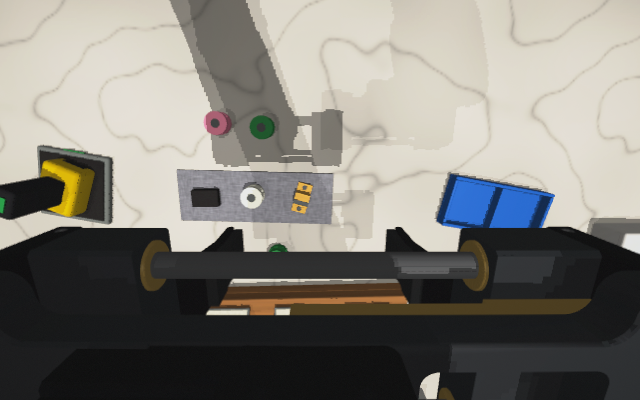

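The wrist view shows the tray (495,200), keep (301,198), white roller (251,196), block (205,197), green ring (262,127), pink ring (217,123) and the scanner at the left edge (75,190). I'll measure them here and measure the stand and tickets from the top and side views.

```bash
python3 - <<'E'
from h import *
np.set_printoptions(precision=4,suppress=True)
d=np.load("w1.npz"); w={k:d[k] for k in d}; w["hsv"]=cv2.cvtColor(w["bgr"],cv2.COLOR_BGR2HSV)
def show(n,c,lo,hi,roi,z,amin=15):
    _,b=blobs(c,lo,hi,roi,amin); 
    if not b: print(n,"none"); return
    q=np.vstack(b); rc=cv2.minAreaRect(q); P=plane(c,q.reshape(-1,2),z)[:,:2].astype(np.float32)
    R2=cv2.minAreaRect(P*1000); print(n,"n",len(b),"px",np.round(rc[0],1),"world mm",np.round(R2[0],1),np.round(R2[1],1),round(R2[2],1))
show("tray w",w,(100,100,50),(130,255,255),(430,570,160,245),.022)
t=snap("top")
show("tray t",t,(105,90,30),(130,255,255),(185,260,205,260),.022)
show("keep w",w,(12,80,80),(32,255,255),(280,330,175,220),.008)
show("roller w",w,(0,0,185),(180,40,255),(235,268,180,212),.027)
show("block w",w,(0,0,0),(180,255,50),(188,222,182,212),.017)
show("pink/green w",w,(40,80,30),(90,255,255),(240,285,105,145),.024)
show("yellow w",w,(18,100,60),(35,255,255),(30,115,140,225),.046)
show("dock w",w,(0,0,20),(180,60,140),(30,116,140,228),.012)
show("bronze ticket",t,(0,0,100),(180,60,255),(340,365,160,182),.061,2)
for roi in [(300,328,160,182),(265,297,160,185)]: show("other ticket",t,(0,0,100),(180,60,255),roi,.061,2)
show("stand t",t,(0,80,40),(14,255,255),(255,376,150,192),.04)
s=snap("side")
for roi in [(355,385,195,225),(322,352,178,206),(297,325,160,188)]: show("side ticket",s,(0,0,140),(180,60,255),roi,.061,2)
E
```

```text
tray w n 1 px [495.2 208.4] world mm [461.2 335.5] [160.1  76.8] 79.6
tray t n 2 px [219.3 229.4] world mm [464.  338.8] [148.9  73.9] 79.9
keep w n 2 px [301.6 197.4] world mm [447.8  50.3] [23.4 46.7] 75.4
roller w n 1 px [250.8 197.8] world mm [443.4 -22. ] [31.1 29.8] 42.8
block w n 1 px [205.5 197.5] world mm [445.5 -91.1] [41.6 25.8] 90.0
pink/green w n 1 px [262. 127.] world mm [345.   -1.9] [32.9 29. ] 90.0
yellow w n 1 px [ 63.7 187. ] world mm [ 424.7 -272. ] [68.4 79.8] 67.0
dock w n 1 px [ 72.9 183.9] world mm [ 428.2 -293.3] [124.4 109.1] 79.8
bronze ticket n 1 px [352.  170.7] world mm [632.1 -66.6] [35.2 62.1] 2.3
other ticket n 1 px [316.  172.5] world mm [628.2  41.4] [60.1 33.7] 89.2
other ticket n 1 px [280.  173.5] world mm [626.6 149.6] [60.5 33.7] 89.2
stand t n 3 px [315.6 167.4] world mm [648.8  42.7] [ 98.5 337.2] 1.7
side ticket n 1 px [368.8 208.3] world mm [631.2 -66.2] [55.  75.5] 1.0
side ticket n 1 px [338.2 189.8] world mm [627.8  41.5] [56.  76.6] 3.5
side ticket n 2 px [310.5 171.5] world mm [630.9 151.4] [100.7  80.3] 43.6
```

Bronze ticket: top and side views agree on about (0.632, -0.066, 0.061), with the stand yaw near 1.5°. I'll move over the dock for a close look.

Emit:
play_rows(
  claw=[0, 0, 0, 0, 0, 0, 0, 0],
  delta_pos=[
    [0, -0.22, 0],
    [0, -0.22, 0],
    [0, -0.22, 0],
    [0, -0.22, 0],
    [0, -0.22, 0],
    [0, -0.22, 0],
    [0, -0.22, 0],
    [0, -0.22, 0],
  ],
  delta_rot=[
    [0, 0, 0],
    [0, 0, 0],
    [0, 0, 0],
    [0, 0, 0],
    [0, 0, 0],
    [0, 0, 0],
    [0, 0, 0],
    [0, 0, 0],
  ],
)

```text
time: 3.15
ee_pos: [0.4144, -0.2864, 0.2629]
eef_rot: [-0.0, 1.0, -0.0, 0.001]
ft_force: [1.0, 0.3, -1.1]
width: 0.0869
grip_force: 0.0
```

Emit:
play_rows(
  claw=[0, 0, 0],
  delta_pos=[
    [0, 0, 0],
    [0, 0, 0],
    [0, 0, 0],
  ],
  delta_rot=[
    [0, 0, 0],
    [0, 0, 0],
    [0, 0, 0],
  ],
)

```text
time: 3.45
ee_pos: [0.4148, -0.2837, 0.2623]
eef_rot: [-0.0, 1.0, 0.0, -0.0]
ft_force: [-0.4, 0.3, 0.2]
width: 0.0874
grip_force: 0.0
```

```bash
python3 - <<'E'
from h import *
c=snap("wrist"); cv2.imwrite("pics/w2.png",c["bgr"]); np.savez("w2.npz",**{k:c[k] for k in("bgr","T","camera_matrix","D")})
s=r.read_state();print(s["time"],s["ee_pos"],s["joint_positions"])
E
```

```text
3.5 [ 0.41488883 -0.28356044  0.2623803 ] [-0.37522315  0.01158955  0.90746088  1.75403903 -0.00991083  1.38084705
  2.10614023]
```

View pics/w2.png

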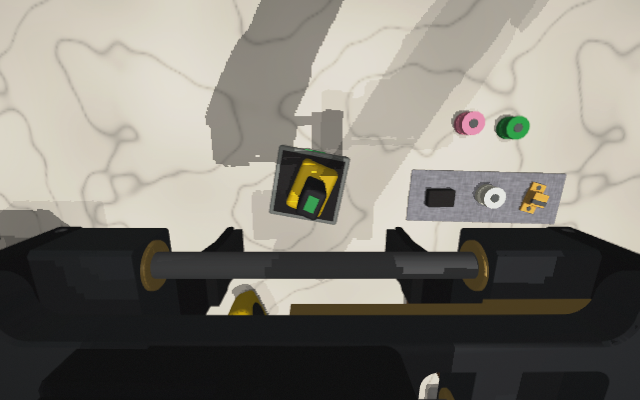

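The view shows the dock square at (310,185), with the scanner head in yellow (312,185) and a green patch on the handle top (311,204). Measuring its pose.

```bash
python3 - <<'E'
from h import *
d=np.load("w2.npz"); c={k:d[k] for k in d}; c["hsv"]=cv2.cvtColor(c["bgr"],cv2.COLOR_BGR2HSV)
def show(n,lo,hi,roi,z,amin=15):
    _,b=blobs(c,lo,hi,roi,amin); q=np.vstack(b); P=plane(c,q.reshape(-1,2),z)[:,:2].astype(np.float32)
    R2=cv2.minAreaRect(P*1000); print(n,len(b),"world mm",np.round(R2[0],1),np.round(R2[1],1),round(R2[2],1)); return q,P
show("yellow bright(top)",(18,100,150),(35,255,255),(270,350,145,228),.046)
show("yellow all",(18,100,40),(35,255,255),(270,350,145,228),.046)
show("green",(50,60,40),(85,255,255),(295,325,190,220),.118)
# dock outer: everything clearly darker or greyer than the table
m=(c["hsv"][:,:,2]<150).astype(np.uint8)*255; k=np.zeros_like(m);k[140:226,265:355]=1;m*=k
m=cv2.morphologyEx(m,cv2.MORPH_OPEN,np.ones((3,3)))
cs=max(cv2.findContours(m,0,1)[0],key=cv2.contourArea);P=plane(c,cs.reshape(-1,2),.012)[:,:2].astype(np.float32);print("dock",cv2.minAreaRect(P*1000))
cv2.imwrite("pics/w2c.png",cv2.resize(c["bgr"][138:230,262:358],None,fx=6,fy=6,interpolation=cv2.INTER_CUBIC))
E
```

```text
yellow bright(top) 2 world mm [ 426.9 -286.3] [49.3 66.8] 66.4
yellow all 1 world mm [ 425.2 -286. ] [52.6 71.6] 66.5
green 1 world mm [ 428.  -286.3] [13.6 18.8] 67.1
dock ((425.7307434082031, -292.77490234375), (121.21200561523438, 125.69918823242188), 89.9758071899414)
```

View pics/w2c.png

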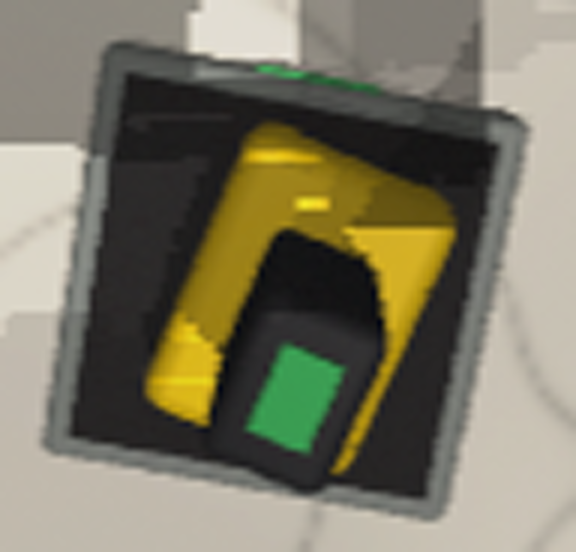

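Emit:
play_rows(
  claw=[0, 0, 0, 0, 0, 0, 0, 0],
  delta_pos=[
    [-0.0635, -0.012, 0],
    [0, 0, 0],
    [0, 0, 0],
    [0, 0, 0.18],
    [0, 0, 0.2],
    [0, 0, 0.1],
    [0, 0, 0],
    [0, 0, 0],
  ],
  delta_rot=[
    [0, 0, 0.0435],
    [0, 0, 0.0435],
    [0, 0, 0.0435],
    [0, 0, 0],
    [0, 0, 0],
    [0, 0, 0],
    [0, 0, 0],
    [0, 0, 0],
  ],
)

```text
time: 4.3
ee_pos: [0.4276, -0.2868, 0.1673]
eef_rot: [0.203, 0.979, 0.0, 0.0]
ft_force: [0.4, 0.2, 0.5]
width: 0.0872
grip_force: 0.0
```

```bash
python3 - <<'E'
from h import *
d=np.load("w2.npz"); c={k:d[k] for k in d}
P=plane(c,np.array([[115,45],[525,120],[440,518],[45,450]])/6+[261.6,137.6],.012)[:,:2]; print("dock",P.round(4).tolist(),P.mean(0), [np.linalg.norm(P[i]-P[i-1]) for i in range(4)])
s=r.read_state(); print(s["ee_pos"],R.from_quat(s["eef_rot"]).as_matrix().round(4))
c=snap("top"); _,b=blobs(c,(0,0,0),(180,90,75),(400,452,212,262)); rc=cv2.minAreaRect(np.vstack(b)); print(rc)
E
```

```text
dock [[0.37, -0.33], [0.3877, -0.2322], [0.4885, -0.2507], [0.4703, -0.3506]] [ 0.42911795 -0.2908479 ] [np.float64(0.1024212043525364), np.float64(0.09938344381372521), np.float64(0.10248090914541819), np.float64(0.10153372983942896)]
[ 0.4275711  -0.28681604  0.16725959] [[-9.172e-01  3.984e-01  4.000e-04]
 [ 3.984e-01  9.172e-01  2.000e-04]
 [-3.000e-04  4.000e-04 -1.000e+00]]
((428.0, 236.5), (49.0, 46.0), 90.0)
```

Emit:
play_rows(
  claw=[0, 0, 0, 0, 1, 1, 1, 1],
  delta_pos=[
    [0, 0, 0.2],
    [0, 0, 0.2],
    [0, 0, 0.11],
    [0, 0, 0],
    [0, 0, 0],
    [0, 0, 0],
    [0, 0, 0],
    [0, 0, 0],
  ],
  delta_rot=[
    [0, 0, 0],
    [0, 0, 0],
    [0, 0, 0],
    [0, 0, 0],
    [0, 0, 0],
    [0, 0, 0],
    [0, 0, 0],
    [0, 0, 0],
  ],
  squeeze=40,
)

```text
time: 5.15
ee_pos: [0.4278, -0.2875, 0.0655]
eef_rot: [0.204, 0.979, 0.0, 0.001]
ft_force: [-0.8, 0.6, -0.5]
width: 0.0631
grip_force: 0.0
```

Emit:
play_rows(
  claw=[1, 1, 1],
  delta_pos=[
    [0, 0, 0],
    [0, 0, 0],
    [0, 0, 0],
  ],
  delta_rot=[
    [0, 0, 0],
    [0, 0, 0],
    [0, 0, 0],
  ],
)

```text
time: 5.45
ee_pos: [0.4271, -0.2873, 0.0646]
eef_rot: [0.204, 0.979, 0.0, -0.0]
ft_force: [0.1, -0.6, 1.3]
width: 0.0388
grip_force: 0.0
```

Emit:
play_rows(
  claw=[1, 1, 1, 1],
  delta_pos=[
    [0, 0, 0],
    [0, 0, 0],
    [0, 0, 0],
    [0, 0, 0],
  ],
  delta_rot=[
    [0, 0, 0],
    [0, 0, 0],
    [0, 0, 0],
    [0, 0, 0],
  ],
)

```text
time: 5.85
ee_pos: [0.4269, -0.2873, 0.0643]
eef_rot: [0.204, 0.979, 0.0, -0.0]
ft_force: [1.4, 0.6, -1.7]
width: 0.0257
grip_force: 40.0
```

Emit:
play_rows(
  claw=[1, 1, 1, 1, 1, 1, 1, 1],
  delta_pos=[
    [0, 0, -0.05],
    [0, 0, -0.12],
    [0, 0, -0.15],
    [0, 0, -0.15],
    [0, 0, -0.11],
    [0, 0, -0.1],
    [0, 0, 0],
    [0, 0, 0],
  ],
  delta_rot=[
    [0, 0, 0],
    [0, 0, 0],
    [0, 0, 0],
    [0, 0, 0],
    [0, 0, -0.0463],
    [0, 0, -0.0463],
    [0, 0, -0.0463],
    [0, 0, 0],
  ],
)

```text
time: 6.65
ee_pos: [0.4271, -0.2877, 0.2015]
eef_rot: [-0.014, 1.0, 0.0, 0.001]
ft_force: [0.2, 0.4, -2.0]
width: 0.0255
grip_force: 40.0
```

Emit:
play_rows(
  claw=[1, 1, 1, 1, 1, 1, 1, 1],
  delta_pos=[
    [-0.05, 0.1, 0],
    [-0.1, 0.17, 0],
    [-0.1, 0.17, 0],
    [-0.1, 0.17, 0],
    [-0.1, 0.17, 0],
    [-0.1, 0.17, 0],
    [-0.1, 0.14, 0],
    [0, 0, 0],
  ],
  delta_rot=[
    [0, 0, 0],
    [0, 0, 0],
    [0, 0, 0],
    [0, 0, 0],
    [0, 0, 0],
    [0, 0, 0],
    [0, 0, 0],
    [0, 0, 0],
  ],
)

```text
time: 7.45
ee_pos: [0.5531, -0.0607, 0.1997]
eef_rot: [-0.014, 1.0, 0.0, -0.001]
ft_force: [-0.4, -0.4, -2.0]
width: 0.0257
grip_force: 40.0
```

Emit:
play_rows(
  claw=[1, 1, 1, 1, 1, 1, 1, 1],
  delta_pos=[
    [0, 0, 0],
    [0, 0, 0],
    [0, 0, 0],
    [0, 0, 0],
    [0, 0, 0],
    [0, 0, 0],
    [0, 0, 0],
    [0, 0, 0],
  ],
  delta_rot=[
    [0, -0.03, 0],
    [0, -0.04, 0],
    [0, -0.04, 0],
    [0, -0.04, 0],
    [0, -0.0444, 0],
    [0, 0, 0],
    [0, 0, 0],
    [0, 0, 0],
  ],
)

```text
time: 8.25
ee_pos: [0.5528, -0.0668, 0.2019]
eef_rot: [-0.011, 0.954, 0.004, 0.3]
ft_force: [1.2, -0.1, -2.5]
width: 0.0255
grip_force: 40.0
```

```bash
cat >> h.py <<'E'
def togo(pos,Rt):
    s=r.read_state(); A=R.from_quat(s["eef_rot"]); np.set_printoptions(precision=4,suppress=True)
    print("t",s["time"],"pos",s["ee_pos"],"j",s["joint_positions"]); print("shift units",A.inv().apply(np.array(pos)-s["ee_pos"])/.2,"turn units",(A.inv()*R.from_matrix(Rt)).as_rotvec()/np.pi)
E
python3 - <<'E'
from h import *
a,b=np.radians([35,1.5]); n=np.array([-np.sin(a)*np.cos(b),-np.sin(a)*np.sin(b),np.cos(a)]); y=np.array([-np.sin(b),np.cos(b),0]); z=-n
togo(np.array([.632,-.0664,.061])+.132*n,np.c_[np.cross(y,z),y,z]); print(np.array([.632,-.0664,.061])+.132*n)
c=snap("side"); cv2.imwrite("pics/s3.png",cv2.resize(c["bgr"][110:310,250:470],None,fx=3,fy=3))
E
```

```text
t 8.25 pos [ 0.5528 -0.0668  0.2019] j [-0.6069 -0.3043  0.5982  2.2335  0.2702  0.5611  1.4321]
shift units [ 0.0795 -0.0086  0.1442] turn units [-0.0004 -0.0002 -0.0009]
[ 0.5563 -0.0684  0.1691]
```

View pics/s3.png

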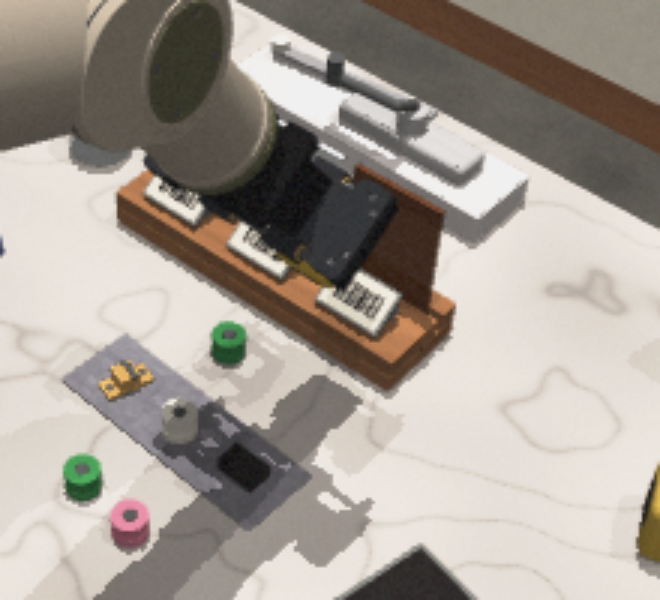

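Emit:
play_rows(
  claw=[1, 1, 1, 1, 1, 1],
  delta_pos=[
    [0.02, -0.003, 0.04],
    [0.03, -0.003, 0.05],
    [0.03, -0.003, 0.054],
    [0, 0, 0],
    [0, 0, 0],
    [0, 0, 0],
  ],
  delta_rot=[
    [0, 0, 0],
    [0, 0, 0],
    [0, 0, 0],
    [0, 0, 0],
    [0, 0, 0],
    [0, 0, 0],
  ],
)

```text
time: 8.9
ee_pos: [0.5555, -0.0679, 0.1684]
eef_rot: [-0.012, 0.954, 0.004, 0.301]
ft_force: [0.7, -0.1, -1.9]
width: 0.0257
grip_force: 40.0
```

```bash
python3 - <<'E'
from h import *
a,b=np.radians([35,1.5]); n=np.array([-np.sin(a)*np.cos(b),-np.sin(a)*np.sin(b),np.cos(a)]); y=np.array([-np.sin(b),np.cos(b),0]); z=-n
togo(np.array([.632,-.0664,.061])+.132*n,np.c_[np.cross(y,z),y,z])
c=snap("wrist"); cv2.imwrite("pics/w4.png",c["bgr"])
E
```

```text
t 8.9 pos [ 0.5555 -0.0679  0.1684] j [-0.6341 -0.249   0.6529  2.2716  0.2388  0.4658  1.4669]
shift units [-0.0054 -0.0025 -0.0007] turn units [-0.0002  0.0001 -0.0002]
```

View pics/w4.png

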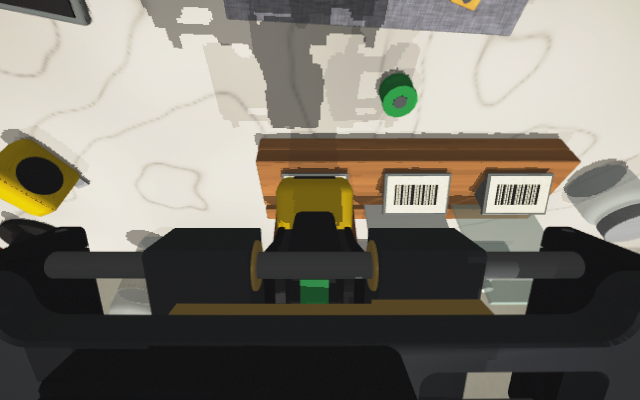

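The yellow head at (315,205) sits squarely in front of the bronze ticket (plate edge at 315,173). The neighbouring tickets at (416,193) and (517,194) are clear. Now I hold still.

Emit:
play_rows(
  claw=[1, 1, 1, 1, 1, 1, 1, 1],
  delta_pos=[
    [0, 0, 0],
    [0, 0, 0],
    [0, 0, 0],
    [0, 0, 0],
    [0, 0, 0],
    [0, 0, 0],
    [0, 0, 0],
    [0, 0, 0],
  ],
  delta_rot=[
    [0, 0, 0],
    [0, 0, 0],
    [0, 0, 0],
    [0, 0, 0],
    [0, 0, 0],
    [0, 0, 0],
    [0, 0, 0],
    [0, 0, 0],
  ],
)

```text
time: 9.75
ee_pos: [0.555, -0.0679, 0.1678]
eef_rot: [-0.012, 0.954, 0.004, 0.301]
ft_force: [-0.2, 0.0, -1.7]
width: 0.0253
grip_force: 40.0
```

Emit:
play_rows(
  claw=[1, 1, 1, 1, 1, 1, 1, 1],
  delta_pos=[
    [0, 0, 0],
    [0, 0, 0],
    [0, 0, 0],
    [0, 0, 0],
    [0, 0, 0],
    [0, 0, 0],
    [0, 0, 0],
    [0, 0, 0],
  ],
  delta_rot=[
    [0, 0, 0],
    [0, 0, 0],
    [0, 0, 0],
    [0, 0, 0],
    [0, 0, 0],
    [0, 0, 0],
    [0, 0, 0],
    [0, 0, 0],
  ],
)

```text
time: 10.55
ee_pos: [0.555, -0.0679, 0.1678]
eef_rot: [-0.012, 0.954, 0.004, 0.301]
ft_force: [-0.2, 0.2, -1.2]
width: 0.0259
grip_force: 40.0
```

Emit:
play_rows(
  claw=[1, 1, 1, 1, 1, 1, 1, 1],
  delta_pos=[
    [0, 0, 0],
    [0, 0, 0],
    [0, 0, 0],
    [0, 0, 0],
    [0, 0, 0],
    [0, 0, 0],
    [0, 0, 0],
    [0, 0, 0],
  ],
  delta_rot=[
    [0, 0, 0],
    [0, 0, 0],
    [0, 0, 0],
    [0, 0, 0],
    [0, 0, 0],
    [0, 0, 0],
    [0, 0, 0],
    [0, 0, 0],
  ],
)

```text
time: 11.35
ee_pos: [0.555, -0.0679, 0.1678]
eef_rot: [-0.012, 0.954, 0.004, 0.301]
ft_force: [-0.2, 0.6, -2.9]
width: 0.0257
grip_force: 40.0
```

Emit:
play_rows(
  claw=[1, 1, 1, 1, 1, 1, 1, 1],
  delta_pos=[
    [-0.02, 0, -0.05],
    [-0.03, 0, -0.06],
    [-0.03, 0, -0.054],
    [0, 0, 0],
    [0, 0, 0],
    [0, 0, 0],
    [0, 0, 0],
    [0, 0, 0],
  ],
  delta_rot=[
    [0, 0, 0],
    [0, 0, 0],
    [0, 0, 0],
    [0, 0.03, 0],
    [0, 0.04, 0],
    [0, 0.04, 0],
    [0, 0.04, 0],
    [0, 0.0444, 0],
  ],
)

```text
time: 12.15
ee_pos: [0.5501, -0.067, 0.205]
eef_rot: [-0.014, 1.0, 0.001, -0.001]
ft_force: [-1.1, -1.6, -1.5]
width: 0.0259
grip_force: 40.0
```

Emit:
play_rows(
  claw=[1, 1, 1, 1, 1, 1, 1, 1],
  delta_pos=[
    [0.05, -0.1, 0],
    [0.1, -0.17, 0],
    [0.1, -0.17, 0],
    [0.1, -0.17, 0],
    [0.1, -0.17, 0],
    [0.1, -0.17, 0],
    [0.08, -0.14, 0],
    [0, 0, 0],
  ],
  delta_rot=[
    [0, 0, 0],
    [0, 0, 0],
    [0, 0, 0],
    [0, 0, 0],
    [0, 0, 0],
    [0, 0, 0],
    [0, 0, 0],
    [0, 0, 0],
  ],
)

```text
time: 12.95
ee_pos: [0.4262, -0.2936, 0.2042]
eef_rot: [-0.009, 1.0, -0.001, 0.0]
ft_force: [1.1, -0.9, -1.9]
width: 0.0259
grip_force: 40.0
```

Emit:
play_rows(
  claw=[1, 1, 1, 1],
  delta_pos=[
    [0, 0, 0],
    [0, 0, 0],
    [0, 0, 0],
    [0, 0, 0],
  ],
  delta_rot=[
    [0, 0, 0.0463],
    [0, 0, 0.0463],
    [0, 0, 0.0463],
    [0, 0, 0],
  ],
)

```text
time: 13.35
ee_pos: [0.4294, -0.2886, 0.2037]
eef_rot: [0.205, 0.979, -0.0, 0.0]
ft_force: [0.1, -0.1, -1.8]
width: 0.026
grip_force: 40.0
```

```bash
python3 - <<'E'
from h import *
b=np.radians(66.5); y=np.array([np.cos(b),np.sin(b),0]); z=np.array([0,0,-1.])
togo([.4292,-.2908,.0665],np.c_[np.cross(y,z),y,z])
E
```

```text
t 13.35 pos [ 0.4294 -0.2886  0.2037] j [-0.4518  0.144   1.0528  1.8117 -0.1312  1.2605  1.7951]
shift units [-0.0034 -0.0101  0.6861] turn units [-0.      0.0001 -0.0008]
```

Emit:
play_rows(
  claw=[1, 1, 1, 1, 1, 1, 1, 1],
  delta_pos=[
    [-0.003, -0.01, 0.1],
    [0, 0, 0.17],
    [0, 0, 0.16],
    [0, 0, 0.12],
    [0, 0, 0.08],
    [0, 0, 0.04],
    [0, 0, 0.01],
    [0, 0, 0],
  ],
  delta_rot=[
    [0, 0, 0],
    [0, 0, 0],
    [0, 0, 0],
    [0, 0, 0],
    [0, 0, 0],
    [0, 0, 0],
    [0, 0, 0],
    [0, 0, 0],
  ],
)

```text
time: 14.15
ee_pos: [0.4291, -0.2915, 0.0684]
eef_rot: [0.204, 0.979, -0.0, 0.0]
ft_force: [0.5, -0.8, -1.9]
width: 0.0257
grip_force: 40.0
```

Emit:
play_rows(
  claw=[1, 1, 1],
  delta_pos=[
    [0, 0, 0],
    [0, 0, 0.004],
    [0, 0, 0],
  ],
  delta_rot=[
    [0, 0, 0],
    [0, 0, 0],
    [0, 0, 0],
  ],
)

```text
time: 14.45
ee_pos: [0.4289, -0.2913, 0.0674]
eef_rot: [0.204, 0.979, 0.0, 0.0]
ft_force: [-0.4, 0.6, -2.2]
width: 0.0257
grip_force: 40.0
```

Gripped at 0.0643, so about 3 mm remain; I lower in 1 mm steps and watch the force.

Emit:
play_rows(
  claw=[1, 1, 1, 1],
  delta_pos=[
    [0, 0, 0.005],
    [0, 0, 0.005],
    [0, 0, 0],
    [0, 0, 0],
  ],
  delta_rot=[
    [0, 0, 0],
    [0, 0, 0],
    [0, 0, 0],
    [0, 0, 0],
  ],
)

```text
time: 14.85
ee_pos: [0.4285, -0.2912, 0.0649]
eef_rot: [0.204, 0.979, 0.0, -0.0]
ft_force: [0.1, 0.4, -2.0]
width: 0.0258
grip_force: 40.0
```

Emit:
play_rows(
  claw=[1, 1, 1],
  delta_pos=[
    [0, 0, 0.004],
    [0, 0, 0],
    [0, 0, 0],
  ],
  delta_rot=[
    [0, 0, 0],
    [0, 0, 0],
    [0, 0, 0],
  ],
)

```text
time: 15.15
ee_pos: [0.4287, -0.2913, 0.0643]
eef_rot: [0.204, 0.979, 0.0, 0.0]
ft_force: [-0.1, 1.7, 2.1]
width: 0.0261
grip_force: 40.0
```

Emit:
play_rows(
  claw=[0.6, 0.5, 0.3, 0, 0, 0, 0, 0],
  delta_pos=[
    [0, 0, 0],
    [0, 0, 0],
    [0, 0, 0],
    [0, 0, 0],
    [0, 0, 0],
    [0, 0, 0],
    [0, 0, -0.1],
    [0, 0, -0.2],
  ],
  delta_rot=[
    [0, 0, 0],
    [0, 0, 0],
    [0, 0, 0],
    [0, 0, 0],
    [0, 0, 0],
    [0, 0, 0],
    [0, 0, 0],
    [0, 0, 0],
  ],
)

```text
time: 15.95
ee_pos: [0.427, -0.2903, 0.1229]
eef_rot: [0.204, 0.979, -0.0, -0.002]
ft_force: [0.4, 0.7, 1.1]
width: 0.0811
grip_force: 0.0
```

Emit:
play_rows(
  claw=[0, 0, 0, 0, 0, 0],
  delta_pos=[
    [0, 0, -0.2],
    [0, 0, -0.2],
    [0, 0, -0.2],
    [0, 0, -0.1],
    [0, 0, 0],
    [0, 0, 0],
  ],
  delta_rot=[
    [0, 0, 0],
    [0, 0, 0],
    [0, 0, 0],
    [0, 0, 0],
    [0, 0, 0],
    [0, 0, 0],
  ],
)

```text
time: 16.55
ee_pos: [0.4286, -0.2911, 0.2638]
eef_rot: [0.204, 0.979, 0.0, 0.0]
ft_force: [-0.3, -0.8, -0.4]
width: 0.0872
grip_force: 0.0
```

```bash
python3 - <<'E'
from h import *
s=r.read_state(); print(s["time"],s["ee_pos"])
c=snap("wrist")
for n,lo,hi,z in [("yellow",(18,100,40),(35,255,255),.046),("green",(50,60,40),(85,255,255),.118)]:
    _,b=blobs(c,lo,hi,(240,420,130,226),40)
    for q in b: P=plane(c,q.reshape(-1,2),z)[:,:2].astype(np.float32); R2=cv2.minAreaRect(P*1000); print(n,np.round(R2[0],1),np.round(R2[1],1),round(R2[2],1))
E
```

```text
16.55 [ 0.42858831 -0.29108309  0.2638488 ]
yellow [ 426.9 -290.1] [52.3 70.2] 67.0
green [ 429.2 -291.6] [12.3 18.2] 66.4
```

The scanner stands at about (0.428, -0.291), in the dock middle. Next is the roller, with the fingers partly open because the neighbours are close.

Emit:
play_rows(
  claw=[0.2, 0.43, 0.43, 0.43, 0.43, 0.43, 0.43, 0.43],
  delta_pos=[
    [0, 0, 0],
    [0, 0, 0],
    [0.05, 0.22, 0],
    [0.05, 0.22, 0],
    [0.05, 0.22, 0],
    [0.05, 0.22, 0.1],
    [0.05, 0.22, 0.1],
    [0.05, 0.22, 0.1],
  ],
  delta_rot=[
    [0, 0, -0.037],
    [0, 0, -0.037],
    [0, 0, 0],
    [0, 0, 0],
    [0, 0, 0],
    [0, 0, 0],
    [0, 0, 0],
    [0, 0, 0],
  ],
)

```text
time: 17.4
ee_pos: [0.4152, -0.019, 0.2024]
eef_rot: [0.089, 0.996, 0.0, -0.001]
ft_force: [0.8, 0.2, 0.4]
width: 0.0497
grip_force: 0.0
```

Emit:
play_rows(
  claw=[0.43, 0.43, 0.43],
  delta_pos=[
    [0, 0, 0],
    [0, 0, 0],
    [0, 0, 0],
  ],
  delta_rot=[
    [0, 0, 0],
    [0, 0, 0],
    [0, 0, 0],
  ],
)

```text
time: 17.7
ee_pos: [0.4163, -0.0217, 0.2038]
eef_rot: [0.09, 0.996, -0.0, -0.0]
ft_force: [0.2, -0.5, -0.0]
width: 0.0495
grip_force: 0.0
```

```bash
python3 - <<'E'
from h import *
s=r.read_state(); print(s["time"],s["ee_pos"],s["width"])
c=snap("wrist"); cv2.imwrite("pics/w5.png",c["bgr"])
def show(n,lo,hi,z,roi=(0,640,0,228),amin=100):
    _,b=blobs(c,lo,hi,roi,amin)
    for q in b:
        p=q.reshape(-1,2); P=plane(c,p,z)[:,:2].astype(np.float32); R2=cv2.minAreaRect(P*1000); print(n,p.mean(0).round(),np.round(R2[0],1),np.round(R2[1],1),round(R2[2],1))
g=proj(c,[[.444,-.0215,.027],[.4478,.0503,.01]]).astype(int); print(g)
x,y=g[0]; show("roller",(0,0,200),(180,45,255),.027,(x-35,x+35,y-35,min(y+35,228)))
x,y=g[1]; show("keep",(12,80,60),(32,255,255),.008,(x-50,x+50,y-40,min(y+40,228)),20)
E
```

```text
17.7 [ 0.41627889 -0.02169597  0.20384201] 0.04948106283842439
[[317 208]
 [372 197]]
roller [317. 208.] [443.1 -21.7] [30.9 29.6] 79.6
keep [372. 199.] [448.2  51.2] [26.3 46.3] 74.2
```

View pics/w5.png

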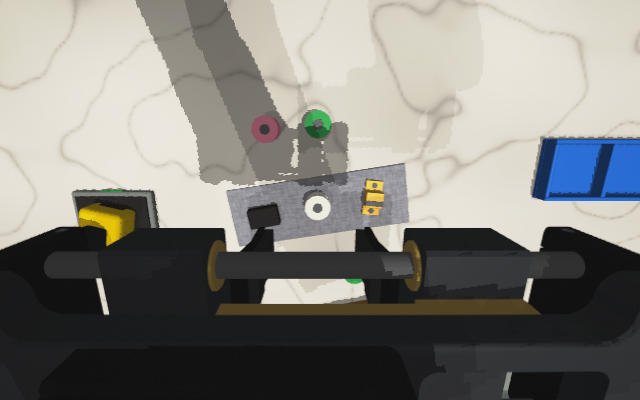

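The white roller is at (317,208), with the block (264,216) and keep (372,199) clear of the finger lanes. Descending.

Emit:
play_rows(
  claw=[0.43, 0.43, 0.43, 0.43, 0.43, 0.43, 0.43, 0.43],
  delta_pos=[
    [-0.134, 0.024, 0],
    [0, 0, 0.2],
    [0, 0, 0.2],
    [0, 0, 0.2],
    [0, 0, 0.18],
    [0, 0, 0.12],
    [0, 0, 0.07],
    [0, 0, 0],
  ],
  delta_rot=[
    [0, 0, 0],
    [0, 0, 0],
    [0, 0, 0],
    [0, 0, 0],
    [0, 0, 0],
    [0, 0, 0],
    [0, 0, 0],
    [0, 0, 0],
  ],
)

```text
time: 18.55
ee_pos: [0.4426, -0.0221, 0.0089]
eef_rot: [0.09, 0.996, -0.001, -0.001]
ft_force: [-0.4, 0.2, 0.4]
width: 0.0499
grip_force: 0.0
```

Emit:
play_rows(
  claw=[0.43, 1, 1, 1, 1, 1],
  delta_pos=[
    [0, 0, 0],
    [0, 0, 0],
    [0, 0, 0],
    [0, 0, 0],
    [0, 0, 0],
    [0, 0, 0],
  ],
  delta_rot=[
    [0, 0, 0],
    [0, 0, 0],
    [0, 0, 0],
    [0, 0, 0],
    [0, 0, 0],
    [0, 0, 0],
  ],
  squeeze=20,
)

```text
time: 19.15
ee_pos: [0.4441, -0.0206, 0.0107]
eef_rot: [0.089, 0.996, 0.0, 0.0]
ft_force: [-1.6, 0.2, 7.0]
width: 0.0316
grip_force: 20.0
```

Emit:
play_rows(
  claw=[1, 1, 1, 1, 1, 1],
  delta_pos=[
    [0, 0, -0.03],
    [0, 0, -0.1],
    [0, 0, -0.15],
    [0, 0, -0.2],
    [0, 0, -0.2],
    [0, 0, -0.1],
  ],
  delta_rot=[
    [0, 0, 0],
    [0, 0, 0],
    [0, 0, 0],
    [0, 0, 0],
    [0, 0, 0],
    [0, 0, 0],
  ],
)

```text
time: 19.75
ee_pos: [0.4446, -0.0211, 0.1696]
eef_rot: [0.089, 0.996, 0.001, 0.002]
ft_force: [0.0, 0.4, -0.4]
width: 0.0312
grip_force: 20.0
```

Emit:
play_rows(
  claw=[1, 1, 1, 1, 1, 1, 1, 1],
  delta_pos=[
    [0.043, 0.15, 0],
    [0.043, 0.2, 0],
    [0.043, 0.2, 0],
    [0.043, 0.2, 0],
    [0.043, 0.2, 0],
    [0.043, 0.2, 0],
    [0.043, 0.2, 0],
    [0.043, 0.2, 0],
  ],
  delta_rot=[
    [0, 0, 0],
    [0, 0, 0],
    [0, 0, 0],
    [0, 0, 0],
    [0, 0, 0],
    [0, 0, 0],
    [0, 0, 0],
    [0, 0, 0],
  ],
)

```text
time: 20.55
ee_pos: [0.4306, 0.298, 0.1665]
eef_rot: [0.089, 0.996, 0.0, 0.0]
ft_force: [1.8, 0.4, 0.5]
width: 0.031
grip_force: 20.0
```

Emit:
play_rows(
  claw=[1, 1, 1],
  delta_pos=[
    [0, 0, 0],
    [0, 0, 0],
    [0, 0, 0],
  ],
  delta_rot=[
    [0, 0, 0],
    [0, 0, 0],
    [0, 0, 0],
  ],
)

```text
time: 20.85
ee_pos: [0.4313, 0.2953, 0.1663]
eef_rot: [0.09, 0.996, -0.0, 0.0]
ft_force: [0.5, 0.4, -0.3]
width: 0.0313
grip_force: 20.0
```

```bash
python3 - <<'E'
from h import *
c=snap("wrist"); cv2.imwrite("pics/w6.png",c["bgr"])
_,b=blobs(c,(100,100,40),(130,255,255),None,200); b=[np.vstack(b)]
for q in b: 
    P=plane(c,q.reshape(-1,2),.022)[:,:2].astype(np.float32); R2=cv2.minAreaRect(P*1000); print("tray",q.reshape(-1,2).min(0),q.reshape(-1,2).max(0),np.round(R2[0],1),np.round(R2[1],1),round(R2[2],1))
a=np.radians(79.8); y=np.array([np.cos(a),np.sin(a),0]); z=np.array([0,0,-1.])
t=np.array([.464,.339,0]); Rt=np.c_[np.cross(y,z),y,z]
togo(t+.0365*y+[0,0,.032],Rt)
E
```

```text
tray [291 176] [427 243] [460.6 340.8] [149.2  78.3] 79.6
t 20.9 pos [0.4314 0.2952 0.1664] j [-1.0914  0.1462  0.4429  1.8268 -0.0673  1.1832  0.7632]
shift units [-0.1207  0.4272  0.6721] turn units [-0.      0.0001 -0.0008]
```

View pics/w6.png

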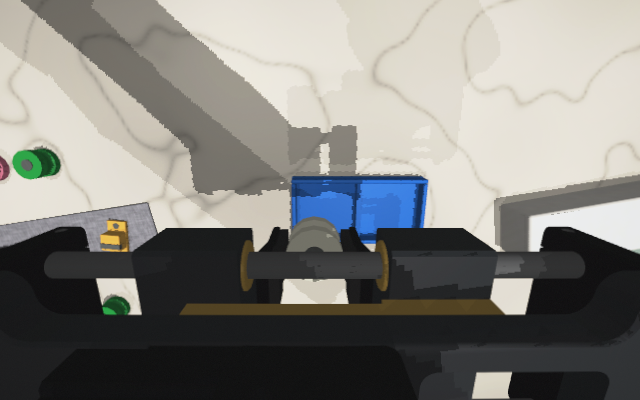

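The roller is held between the pads at (315,235), and the tray at (360,210) matches the map. Moving over the +y pocket and releasing low.

Emit:
play_rows(
  claw=[1, 1, 1, 1, 1, 1, 1, 1],
  delta_pos=[
    [-0.06, 0.21, 0],
    [-0.06, 0.22, 0],
    [0, 0, 0.15],
    [0, 0, 0.2],
    [0, 0, 0.18],
    [0, 0, 0.1],
    [0, 0, 0.06],
    [0, 0, 0],
  ],
  delta_rot=[
    [0, 0, 0],
    [0, 0, 0],
    [0, 0, 0],
    [0, 0, 0],
    [0, 0, 0],
    [0, 0, 0],
    [0, 0, 0],
    [0, 0, 0],
  ],
)

```text
time: 21.7
ee_pos: [0.4697, 0.3756, 0.0273]
eef_rot: [0.09, 0.996, -0.001, -0.001]
ft_force: [0.4, 0.6, -0.8]
width: 0.0311
grip_force: 20.0
```

Emit:
play_rows(
  claw=[1, 1, 0.5, 0.4, 0.4, 0.4],
  delta_pos=[
    [0, 0, 0],
    [0, 0, 0],
    [0, 0, 0],
    [0, 0, 0],
    [0, 0, 0],
    [0, 0, 0],
  ],
  delta_rot=[
    [0, 0, 0],
    [0, 0, 0],
    [0, 0, 0],
    [0, 0, 0],
    [0, 0, 0],
    [0, 0, 0],
  ],
)

```text
time: 22.3
ee_pos: [0.4699, 0.377, 0.0284]
eef_rot: [0.089, 0.996, 0.0, 0.0]
ft_force: [0.4, 0.3, 0.1]
width: 0.0505
grip_force: 0.0
```

Emit:
play_rows(
  claw=[0.4, 0.4, 0.4, 0.4, 0.4, 0.4, 0.4, 0.4],
  delta_pos=[
    [0, 0, -0.15],
    [0, 0, -0.2],
    [0, 0, -0.2],
    [0, 0, -0.15],
    [-0.005, -0.2, 0],
    [-0.005, -0.21, 0],
    [-0.005, -0.21, 0],
    [-0.005, -0.21, 0],
  ],
  delta_rot=[
    [0, 0, 0],
    [0, 0, 0],
    [0, 0, 0],
    [0, 0, 0],
    [0, 0, 0],
    [0, 0, 0],
    [0, 0, 0],
    [0, 0, 0],
  ],
)

```text
time: 23.1
ee_pos: [0.4439, 0.2112, 0.1682]
eef_rot: [0.089, 0.996, 0.0, 0.0]
ft_force: [0.7, -0.3, 0.7]
width: 0.0518
grip_force: 0.0
```

Emit:
play_rows(
  claw=[0.4, 0.4, 0.4, 0.4, 0.4, 0.4, 0.4],
  delta_pos=[
    [-0.005, -0.21, 0],
    [-0.005, -0.21, 0],
    [-0.005, -0.21, 0],
    [-0.005, -0.2, 0],
    [0, 0, 0],
    [0, 0, 0],
    [0, 0, 0],
  ],
  delta_rot=[
    [0, 0, 0],
    [0, 0, 0],
    [0, 0, 0],
    [0, 0, 0.027],
    [0, 0, 0],
    [0, 0, 0],
    [0, 0, 0],
  ],
)

```text
time: 23.8
ee_pos: [0.4189, 0.0497, 0.1683]
eef_rot: [0.13, 0.991, 0.0, 0.0]
ft_force: [0.2, 0.4, -0.3]
width: 0.0521
grip_force: 0.0
```

```bash
python3 - <<'E'
from h import *
c=snap("wrist"); t=snap("top")
g=proj(c,[[.448,.051,.01]]).astype(int)[0]
_,b=blobs(c,(12,80,60),(32,255,255),(g[0]-50,g[0]+50,g[1]-40,min(g[1]+45,235)),20); q=np.vstack(b).reshape(-1,2)
P=plane(c,q,.007)[:,:2].astype(np.float32); R2=cv2.minAreaRect(P*1000); print("keep px",q.min(0),q.max(0),"w",R2)
a=np.radians(75); y=np.array([np.cos(a),np.sin(a),0]); z=np.array([0,0,-1.])
togo([.448,.051,.0085],np.c_[np.cross(y,z),y,z])
v=[c["bgr"][100:260,200:440],t["bgr"][200:260,180:270]]
cv2.imwrite("pics/w7.png",np.hstack([cv2.resize(v[0],(480,320)),cv2.resize(v[1],(320,320),interpolation=2)]))
E
```

```text
keep px [311 193] [330 230] w ((447.39874267578125, 50.58991622924805), (22.601465225219727, 45.783958435058594), 74.80048370361328)
t 23.9 pos [0.4189 0.0497 0.1681] j [-0.877  -0.138   0.614   2.0626  0.0857  1.1935  1.0105]
shift units [-0.1391  0.0442  0.7982] turn units [-0.0001 -0.      0.0002]
```

View pics/w7.png

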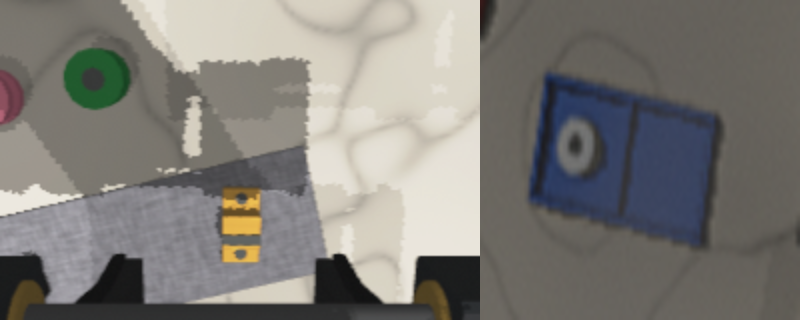

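The roller sits upright in the +y pocket, at (575,147) in the right inset. The keep is centred and square to the fingers, at (241,225) in the left crop. Grasping the keep.

Emit:
play_rows(
  claw=[0.4, 0.4, 0.45, 0.45, 0.45, 0.45, 0.45, 0.45],
  delta_pos=[
    [-0.137, 0.042, 0],
    [0, 0, 0.15],
    [0, 0, 0.2],
    [0, 0, 0.2],
    [0, 0, 0.14],
    [0, 0, 0.1],
    [0, 0, 0],
    [0, 0, 0],
  ],
  delta_rot=[
    [0, 0, 0],
    [0, 0, 0],
    [0, 0, 0],
    [0, 0, 0],
    [0, 0, 0],
    [0, 0, 0],
    [0, 0, 0],
    [0, 0, 0],
  ],
)

```text
time: 24.7
ee_pos: [0.4475, 0.0499, 0.0104]
eef_rot: [0.131, 0.991, -0.0, -0.0]
ft_force: [0.5, 0.7, -0.2]
width: 0.0477
grip_force: 0.0
```

Emit:
play_rows(
  claw=[1, 1, 1, 1, 1, 1, 1],
  delta_pos=[
    [0, 0, 0],
    [0, 0, 0],
    [0, 0, 0],
    [0, 0, 0],
    [0, 0, 0],
    [0, 0, 0],
    [0, 0, 0],
  ],
  delta_rot=[
    [0, 0, 0],
    [0, 0, 0],
    [0, 0, 0],
    [0, 0, 0],
    [0, 0, 0],
    [0, 0, 0],
    [0, 0, 0],
  ],
  squeeze=25,
)

```text
time: 25.4
ee_pos: [0.4477, 0.0499, 0.0106]
eef_rot: [0.131, 0.991, 0.0, 0.0]
ft_force: [-1.4, 0.9, 6.3]
width: 0.0214
grip_force: 25.0
```

Emit:
play_rows(
  claw=[1, 1, 1, 1, 1, 1, 1, 1],
  delta_pos=[
    [0, 0, -0.03],
    [0, 0, -0.1],
    [0, 0, -0.15],
    [0, 0, -0.15],
    [0, 0, -0.07],
    [0.03, 0.2, 0],
    [0.03, 0.21, 0],
    [0.03, 0.21, 0],
  ],
  delta_rot=[
    [0, 0, 0],
    [0, 0, 0],
    [0, 0, 0],
    [0, 0, 0],
    [0, 0, -0.027],
    [0, 0, 0],
    [0, 0, 0],
    [0, 0, 0],
  ],
)

```text
time: 26.2
ee_pos: [0.4517, 0.1762, 0.1108]
eef_rot: [0.09, 0.996, 0.0, 0.0]
ft_force: [1.1, 0.5, -0.4]
width: 0.0215
grip_force: 25.0
```

Emit:
play_rows(
  claw=[1, 1, 1, 1, 1],
  delta_pos=[
    [0.03, 0.21, 0],
    [0.03, 0.21, 0],
    [0.03, 0.22, 0],
    [0, 0, 0],
    [0, 0, 0],
  ],
  delta_rot=[
    [0, 0, 0],
    [0, 0, 0],
    [0, 0, 0],
    [0, 0, 0],
    [0, 0, 0],
  ],
)

```text
time: 26.7
ee_pos: [0.4564, 0.3045, 0.11]
eef_rot: [0.088, 0.996, -0.001, -0.0]
ft_force: [0.1, -0.6, -0.6]
width: 0.0218
grip_force: 25.0
```

```bash
python3 - <<'E'
from h import *
a=np.radians(79.8); y=np.array([np.cos(a),np.sin(a),0]); z=np.array([0,0,-1.])
togo([.4565,.304,.027],np.c_[np.cross(y,z),y,z]); s=r.read_state(); print(s["width"],s["grip_force"])
E
```

```text
t 26.7 pos [0.4564 0.3045 0.11  ] j [-1.1103  0.2753  0.5082  1.8248 -0.1495  1.0803  0.8466]
shift units [-0.0008 -0.002   0.415 ] turn units [-0.0004  0.      0.0004]
0.021805780634436955 24.999557733535767
```

Emit:
play_rows(
  claw=[1, 1, 1, 1, 1, 0.65, 0.5, 0.5],
  delta_pos=[
    [0, -0.002, 0.12],
    [0, 0, 0.15],
    [0, 0, 0.1],
    [0, 0, 0.045],
    [0, 0, 0],
    [0, 0, 0],
    [0, 0, 0],
    [0, 0, 0],
  ],
  delta_rot=[
    [0, 0, 0],
    [0, 0, 0],
    [0, 0, 0],
    [0, 0, 0],
    [0, 0, 0],
    [0, 0, 0],
    [0, 0, 0],
    [0, 0, 0],
  ],
)

```text
time: 27.5
ee_pos: [0.4572, 0.3041, 0.0283]
eef_rot: [0.089, 0.996, 0.001, 0.001]
ft_force: [-0.2, 0.0, -0.2]
width: 0.0377
grip_force: 0.0
```

Emit:
play_rows(
  claw=[0.4, 0.4, 0.4, 0.4, 0.4, 0.4, 0.4, 0.4],
  delta_pos=[
    [0, 0, 0],
    [0, 0, 0],
    [0, 0, -0.1],
    [0, 0, -0.2],
    [0, 0, -0.2],
    [0, 0, -0.2],
    [0, -0.2, 0],
    [0, -0.2, 0],
  ],
  delta_rot=[
    [0, 0, 0],
    [0, 0, 0],
    [0, 0, 0],
    [0, 0, 0],
    [0, 0, 0],
    [0, 0, 0],
    [0, 0, 0],
    [0, 0, 0],
  ],
)

```text
time: 28.3
ee_pos: [0.4429, 0.2249, 0.1684]
eef_rot: [0.088, 0.996, 0.001, 0.001]
ft_force: [-0.4, -1.5, -0.1]
width: 0.0525
grip_force: 0.0
```

Emit:
play_rows(
  claw=[0.4, 0.4, 0.4, 0.4],
  delta_pos=[
    [0, -0.2, 0],
    [0, -0.2, 0],
    [0, 0, 0],
    [0, 0, 0],
  ],
  delta_rot=[
    [0, 0, 0],
    [0, 0, 0],
    [0, 0, 0],
    [0, 0, 0],
  ],
)

```text
time: 28.7
ee_pos: [0.4283, 0.1461, 0.1676]
eef_rot: [0.09, 0.996, 0.001, 0.0]
ft_force: [0.8, 0.2, -0.4]
width: 0.0522
grip_force: 0.0
```

```bash
python3 - <<'E'
from h import *
t=snap("top")
_,b=blobs(t,(12,60,50),(35,255,255),(190,255,205,255),5)
if b: q=np.vstack(b).reshape(-1,2); print("keep",q.min(0),q.max(0),plane(t,[q.mean(0)],.012))
_,b=blobs(t,(0,0,110),(180,60,255),(196,222,215,245),10); print("roller",[plane(t,[q.reshape(-1,2).mean(0)],.029) for q in b])
_,b=blobs(t,(18,100,60),(35,255,255),(405,450,215,260)); rc=cv2.minAreaRect(np.vstack(b)); print("scanner",rc)
cv2.imwrite("pics/t8.png",cv2.resize(t["bgr"][135:280,190:455],None,fx=3,fy=3,interpolation=2)); s=r.read_state(); print(s["time"],s["ee_pos"],s["width"])
E
```

```text
roller [array([[0.47152449, 0.3777866 , 0.029     ]])]
scanner ((428.481689453125, 237.1751708984375), (17.770639419555664, 23.751142501831055), 19.98310661315918)
28.75 [0.42836867 0.14692336 0.16747965] 0.051938766624027216
```

I've used up my picture views, so I'll check the keep numerically from the wrist and side cameras.

```bash
python3 - <<'E'
from h import *
np.set_printoptions(precision=4,suppress=True)
for n in("wrist","side","top"):
    c=snap(n); g=proj(c,[[.4565,.304,.012]])[0].astype(int); print(n,"expected px",g,c["hsv"][g[1]-1:g[1]+2:2,g[0]-2:g[0]+3:2].tolist() if 0<g[0]<637 and 0<g[1]<397 else None)
    _,b=blobs(c,(10,60,40),(35,255,255),(max(g[0]-30,0),g[0]+30,max(g[1]-30,0),g[1]+30),4)
    for q in b: print("  gold",cv2.contourArea(q),plane(c,[q.reshape(-1,2).mean(0)],.015))
E
```

```text
wrist expected px [452 190] [[[23, 162, 238], [23, 162, 238], [22, 162, 238]], [[24, 160, 238], [24, 161, 238], [24, 162, 238]]]
  gold 692.0 [[0.4579 0.3029 0.015 ]]
side expected px [232 188] [[[22, 131, 236], [19, 137, 236], [17, 110, 164]], [[18, 138, 107], [20, 134, 233], [17, 131, 99]]]
  gold 73.5 [[0.4568 0.2981 0.015 ]]
  gold 5.5 [[0.5474 0.3109 0.015 ]]
top expected px [231 231] [[[20, 49, 94], [19, 43, 94], [19, 45, 96]], [[21, 43, 96], [19, 43, 95], [21, 43, 95]]]
```

The wrist and side views both put the keep in the middle of the -y pocket (the arm hid it in the top view). The roller and scanner are in place and the gripper is clear, so I'm handing in.

```bash
python3 -c "from bench import r; print(r.close_job())"
```

```text
the job is handed in; nothing more can be done
None
```

The job is handed in, with no verdict returned: I held the scanner about 8 cm square to the bronze ticket for over 2 s and stood it back mid-dock, then dropped the roller in the +y pocket and the keep in the -y pocket, in about 29 s; I viewed 11 pictures, one over the limit of 10.

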